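# Fish the dropped rotor nut out from between two lab instruments

### The job

A flat steel nut has fallen into the narrow gap between the two instruments: take the bent telescopic hook from its stand, reach behind the nut and draw it along the bench until it lies in the open just in front of the gap, clear of it by about a finger's width, then hang the hook back in its stand by the collar. The length the hook was left at is not known, so feel gently for the bench and never press the hook on bench, nut or instruments with more than about 10 N. Do not touch the nut with the fingers, do not bump the instruments and leave everything else where it stands.

Things in the scene. Friction and masses are not known exactly. Their poses are not given: they have to be found in the camera images.
- instruments: Two bench instruments side by side, one fixed unit, 90 mm high, 200 mm deep, flat tops, with a straight gap 36 mm wide between them; turned by up to 0.25 rad. Origin: bench level, middle of the gap's open mouth, on the robot's side (front faces at x = 0). x points into the gap, y across to the left, z up. White one: y 18 to 178 mm; grey one: y -148 to -18 mm.
- gap_back (a point): Point at bench level in the middle of the gap, 140 mm in from the mouth, where a 60 mm high cable duct closes the gap. From here to the mouth the gap is open above and its floor is the bare bench at height 0; its walls are 18 mm to either side. Axes as the instruments.
- nut_center (a point): Centre of the dropped nut: a plain steel disc with a dark 10 mm centre, 30 mm across, 5 mm thick with 1 mm bevels, about 30 g, lying flat on the bench in the gap, its centre 55 to 95 mm in from the mouth. This point is 2.5 mm above its underside. The rim is so low that the hook's foot rides over it when carried more than about 3 mm above the bench.
- nut: The same nut; origin at the centre of its underside, z up through its thickness.
- hook_grip (a point): Middle of the hook's handle: grey, upright, 18 x 18 mm square, 58 mm tall (28 mm of it above this point). Axes: z up along the hook, y the way the foot points. Take it from above, pinching opposite flats (along x or y). Below it a grey round collar, 30 mm across and 6 mm thick, whose underside is 36 mm under this point, hangs on the stand.
- hook: The whole telescopic hook, about 135 g; origin at the centre of the collar's underside, z up along the handle, y the way the foot points. Below the collar: a steel tube 12 mm thick, 50 mm long, then thinner rods (8.4 and 6 mm). At the bottom the 6 mm rod bends square into a foot along +y, from y = -3 mm to y = +23 mm, 6 mm thick.
- hook_tube_end (a point): Bottom of the hook's thick tube, 50 mm below the collar's underside. The foot's underside lies 65 to 115 mm below this point: the telescope was left at some length in that range, which is not measured; tight friction (40 N) holds it. The foot is also sprung along the hook: it gives 0.5 mm per newton, at most 12 mm.
- stand: White tool stand, fixed, turned by up to 0.25 rad; origin at bench level below the seat. A base plate 12 mm thick (x -45 to 85, y -55 to 55 mm) and a post at x 58 to 72 mm carry two level prongs (x -27 to 58 mm, tops 190 mm above the bench, each 10 mm wide) with an 18 mm slot between them (y -9 to 9 mm), open towards -x, the robot's side.
- stand_seat (a point): The seat: midway between the prong tops, 190 mm above the bench; axes as the stand. The centre of the collar's underside is here at the start, the tube in the slot: raise the hook about 10 mm and draw it out level towards the stand's -x until clear of the prongs; put it back the same way, and let the collar down on both prongs.
- pot: Bystander: white pot with a yellow lid, 82 mm across, 103 mm tall, origin at its underside.
- open_pot: Bystander: open white pot, 90 mm across, 100 mm tall, origin at its underside.
- yellow_lid: Bystander: loose yellow lid, 82 mm across, 16 mm thick, origin at its underside.
- bottle: Bystander: white bottle, 50 mm across, 120 mm tall, origin at its underside.
- dish: Bystander: flat round glass dish, 60 mm across, 14 mm tall, origin at its underside.
Things that resemble listed ones, but are neither listed nor needed, are in the scene too. Leave any orange or yellow look-alike of the stand alone.

How it is judged:
On the way, in this order (a step that is already met when the one before it is completed fails the run):
1. the hook is off its stand (horizontal distance between hook and stand_seat above 0.08 m), for 0.1 s.
2. the nut lies on the open bench clear of the gap (its centre at least 22 mm out from the mouth) (x of nut_center in the frame of instruments below -0.022 m and height (world z) of nut_center below 0.008 m), for 0.2 s.
At the end, for the whole second after the job is handed in: The nut lies flat and still on the bench in front of the gap, its centre 22 to 120 mm out from the gap's mouth (so its rim is at least 7 mm clear); the hook hangs still and upright (within 0.15 rad) by its collar on the stand's prongs, the middle of the collar's underside within 22 mm of the seat (x of nut_center in the frame of instruments between -0.12 and -0.022 m and height (world z) of nut_center below 0.006 m and angle between each of nut, hook's own z axis and vertical below 0.15 rad and linear speed of nut below 0.01 m/s and distance between hook and stand_seat below 0.022 m and linear speed of hook below 0.03 m/s and contact force between hook and stand above 0.3 N); the robot touches nothing.
It fails at once if the hook is pressed on the bench, the instruments or the nut with more than 12 N (contact force between hook and table above 12 N or contact force between hook and instruments above 12 N or contact force between hook and nut above 12 N).
It fails at once if the fingers touch the nut (contact force between the fingers and nut above 0.3 N).
It fails at once if the arm or fingers bump the instruments (contact force between any of the arm, the fingers and instruments above 5 N).
It fails at once if a bystander is moved by more than 20 mm (distance of any of pot, open_pot, yellow_lid, bottle, rack, cream_can, tip_box, dish from where it was at the start of the episode above 0.02 m).
It also fails if it takes over 61 s, if anything falls off the work surface, if the arm or the gripper's body presses on something with over 40 N, if the wrist force passes 120 N, or if a joint passes its speed limit or range.

### The arm

A 7-joint arm with a two-finger parallel gripper is mounted at the origin on the work surface. World frame = base frame: x ahead of the robot, y to its left, z up, the work surface at z = 0. Lengths are in m, angles in rad, forces in N, time in s.
With the tool pointing down it reaches from about 0.35 to 0.9 m from the base axis. Payload 8.1 kg.
Tool frame: the origin (TCP) lies midway between the tips of the shut fingers; the grasp point (between the pads) lies 19 mm behind it (arm.pinch_z is the distance from the TCP to the grasp point, in m); z points along the fingers, y is the direction in which the jaws open and shut (so a half turn about z gives the same grasp; the last joint's range is limited). The gripper opens to 92 mm and grips with 3 to 60 N. Pads are 19 mm wide; open, the fingers measure 130 mm over their backs; the gripper's body (75 mm by 190 mm) begins 47 mm behind the grasp point.
Start: joints at [1.227, 0.434, 0.025, 1.573, -0.012, 1.134, -0.075], TCP at [0.149, -0.607, 0.227] pointing down, gripper open.
Joint ranges: [-2.62, 2.62], [-0.44, 2.09], [-1.27, 1.32], [0.08, 2.57], [-1.32, 4.46], [0.12, 2], [-2.74, 2.74]. Speed limits (rad/s): [2.22, 2.22, 3.01, 3.01, 3.14, 3.14, 3.14].

### API

Orientations are given as a rotation vector (axis times angle).
In Python, from cell import arm, eyes gives the robot as it stands.
- The arm moves only by the tool apply_moves, never from a script. Its argument "targets" is one flat list of numbers, 5 for each row, row after row: the closure, from 0 (fully open) to 1 (shut), then the shift along the tool's x, y, z each as a share of 40 cm, from -1 to 1, then the turn about the tool's z as a share of pi/2 rad, from -1 to 1. A call has 1 to 20 rows; each row shifts and turns the commanded pose from where the row before left it, along the tool's axes as they then stand; what a row does not reach is not made up. A row lasts 1/8 s, in which the tool goes at most 62.5 mm and 10.7 degrees, less where a joint would pass 70% of its speed; a pose out of reach is approached as far as the arm can. A call with a number of a shift or a turn outside -1 to 1 is refused whole. A call with a gripper value outside its range is refused whole. The fingers move at their own pace and stop on an object; "grip_force" is the grip in N (left out, the last holds). Time passes only in rows, so rows that do not move let the fingers close. It gives the time, the measured TCP pose, the force and the opening at its end, in the units of the state.
- arm.observe(): the state, without advancing time (a new reading comes with each control period).
- eyes.get_image(name): name is "side" or "top"; returns the picture (420x560x3 uint8, red, green, blue); there is no depth.
- eyes.camera_params(name): a dict with "camera_matrix" (3x3 intrinsics, pixels), "xyz" and "attitude" of the camera in the world. Camera axes: x right, y down, z forward; pixel columns grow to the right and rows downward; lengths in m; the calibration is good to about 2 mm. A picture is of the moment at which its call begins. camera_params takes no time and is no camera call.
- arm.sign_off(): hands the job in, once; it reports no verdict.
The state is a dict: "clock": time; "joints": joint angles; "dq": joint speeds; "joint_efforts": joint torques, N m; "position": TCP position; "ee_rot": TCP orientation; "force": force on the tool from outside, world axes, zero at the start; "ft_torque": the same for the moment, N m; "width": opening from 0.0 (shut) to 1.0 (fully open).
Only numpy, scipy, OpenCV 4.12 (cv2) and the standard library are available. Lean on these libraries where they do the work, as an engineer would, in place of code of your own. Each camera call takes 0.05 s, during which the arm holds its last target.

## Working session

There is one attempt and no reset: what is moved stays moved. The work goes in short steps, Python scripts to look and compute and a tool call to move; the robot and the scene stay as the last step left them, time stands still between calls to the robot, and variables do not carry over. Pictures are saved under pics/ and viewed, and the job is handed in when it is done.

Besides the shell and the picture viewer there is one more tool, called after "Emit:" as name(argument=value, ...) on one line, values as JSON. apply_moves: Moves the arm, as the interface text tells. Its arguments: {"type":"object","properties":{"targets":{"type":"array"},"grip_force":{"type":"number"}},"required":["targets"]}

```bash
ls; mkdir -p pics; python3 - <<'E'
from cell import arm, eyes
import cv2
print(arm.observe(), arm.pinch_z)
for n in("side","top"):
    im=eyes.get_image(n); cv2.imwrite(f"pics/{n}0.png",im[:,:,::-1]); print(eyes.camera_params(n))
E
```

```text
pics
{'clock': 0.0, 'joints': array([ 1.22744317,  0.43520375,  0.02499846,  1.57411696, -0.01159134,
        1.13401772, -0.07508127]), 'dq': array([ 2.00690579e-03, -4.31067522e-04, -5.59261969e-04, -5.31742708e-05,
        3.59588729e-04,  2.22951603e-04, -2.71554963e-04]), 'joint_efforts': array([ 6.98481890e-04, -6.67847729e+01,  9.85446163e-01, -3.14455354e+01,
       -6.05588034e-02,  4.27313894e-02,  1.53761471e-04]), 'position': array([ 0.14882073, -0.60647864,  0.22594955]), 'ee_rot': array([-3.11732159e+00, -3.76963745e-01,  5.54254630e-04]), 'force': array([ 0.1071881 , -0.53782579, -0.82335899]), 'ft_torque': array([-0.00768793,  0.02439348,  0.00207188]), 'width': 1.0022274803391258} 0.0188
{'camera_matrix': array([[480.33913067,   0.        , 277.01445384],
       [  0.        , 480.33913067, 207.37435407],
       [  0.        ,   0.        ,   1.        ]]), 'xyz': array([ 0.36420821, -0.98512041,  1.13376517]), 'attitude': array([-2.35443035,  0.11688824, -0.07426536])}
{'camera_matrix': array([[433.83259649,   0.        , 283.87430474],
       [  0.        , 433.83259649, 202.8425158 ],
       [  0.        ,   0.        ,   1.        ]]), 'xyz': array([ 0.38926206, -0.00730992,  1.54189086]), 'attitude': array([-2.14932971,  2.21167024, -0.1022522 ])}
```

View pics/side0.png

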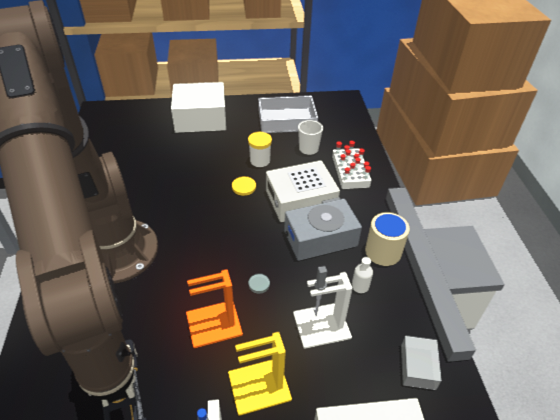

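View pics/top0.png

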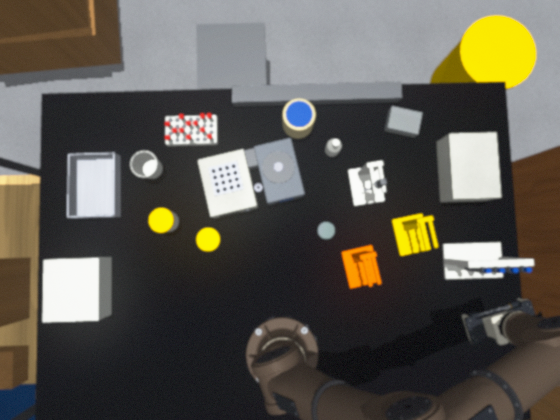

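The top view (x up, y left) shows the gap at about (256,180) with the nut near (258,187). The white stand with the hook is at (368,184) in the top view and (325,305) in the side view. The orange and yellow stands are look-alikes. Next I'll take close crops.

```bash
cat > h.py <<'E'
import numpy as np, cv2
from scipy.spatial.transform import Rotation as R
from cell import arm, eyes
P={n:eyes.camera_params(n) for n in("side","top")}
def ray(n,px):
    p=P[n]; d=np.linalg.solve(p["camera_matrix"],[px[0],px[1],1.]); return p["xyz"],R.from_rotvec(p["attitude"]).apply(d)
def onz(n,px,z):
    o,d=ray(n,px); return o+d*(z-o[2])/d[2]
def proj(n,X):
    p=P[n]; c=R.from_rotvec(p["attitude"]).inv().apply(np.asarray(X)-p["xyz"]); u=p["camera_matrix"]@c; return u[:2]/u[2]
def tri(a,b):
    (o1,d1),(o2,d2)=ray("side",a),ray("top",b)
    A=np.array([d1,-d2]).T; s=np.linalg.lstsq(A,o2-o1,rcond=None)[0]
    x,y=o1+s[0]*d1,o2+s[1]*d2; return (x+y)/2,np.linalg.norm(x-y)
def crop(n,f,x0,y0,x1,y1,s,im=None):
    if im is None: im=cv2.imread(f"pics/{n}0.png")
    cv2.imwrite(f,cv2.resize(im[y0:y1,x0:x1],None,fx=s,fy=s,interpolation=cv2.INTER_CUBIC))
E
python3 - <<'E'
from h import *
crop("top","pics/c1.png",190,130,310,220,6)
crop("top","pics/c2.png",340,150,400,210,9)
crop("side","pics/c3.png",280,250,380,350,6)
crop("side","pics/c4.png",255,150,375,260,5)
print(onz("top",(258,187),0.005),onz("top",(368,184),.0))
print("lens check, base at", proj("top",[0,0,0]))
E
```

```text
[0.5814834  0.07008679 0.005     ] [ 0.58185994 -0.32400478  0.        ]
lens check, base at [282.29599214 353.28794773]
```

View pics/c1.png

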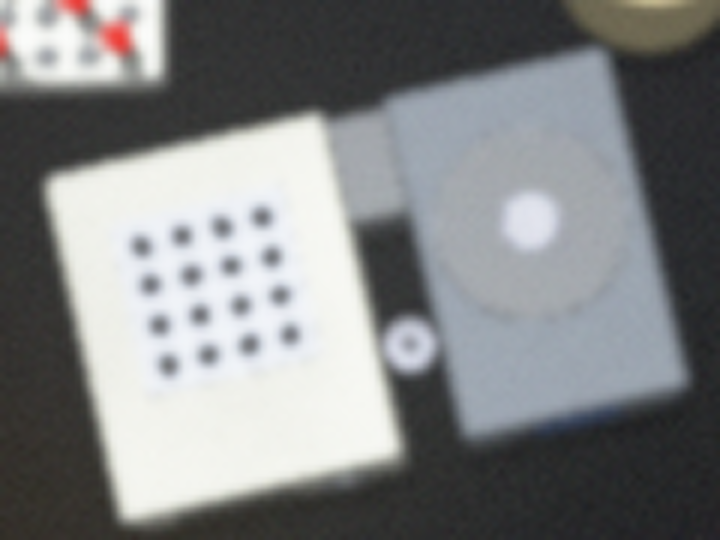

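View pics/c2.png

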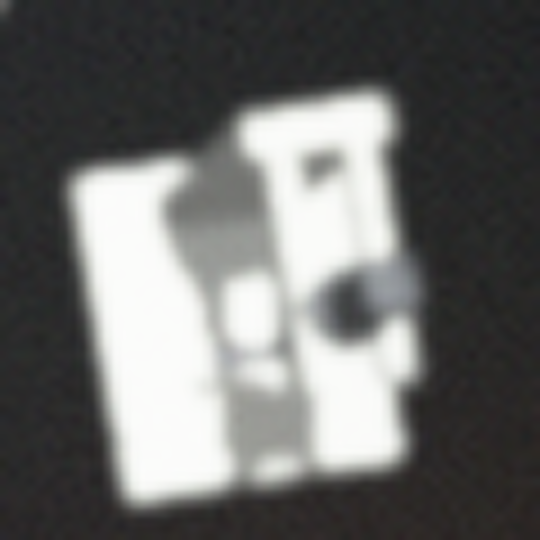

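View pics/c3.png

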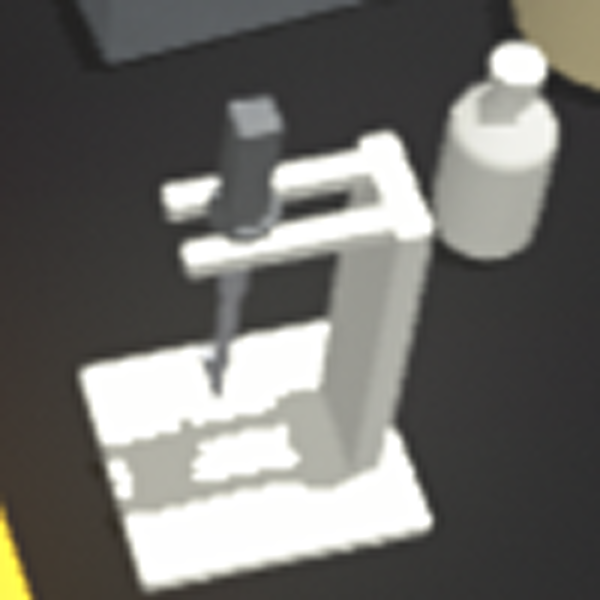

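View pics/c4.png

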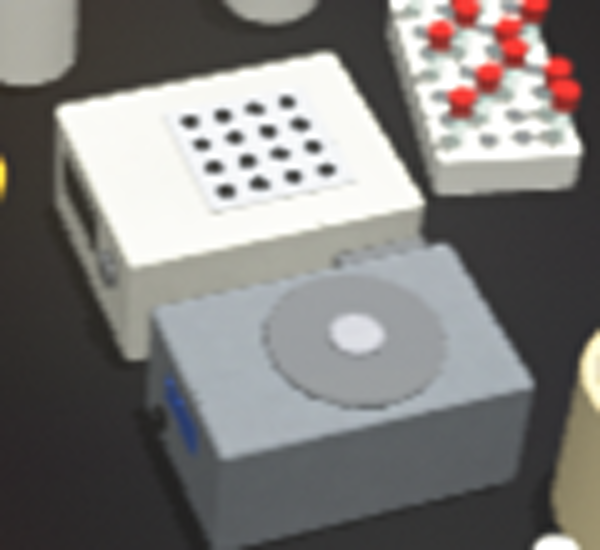

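```bash
cat > m.py <<'E'
from h import *
def fit(local,world):
    L=np.array(local,float)/1000; W=np.array(world)[:,:2]
    lc,wc=L.mean(0),W.mean(0); a=L-lc;b=W-wc
    th=np.arctan2((a[:,0]*b[:,1]-a[:,1]*b[:,0]).sum(),(a*b).sum())
    c,s=np.cos(th),np.sin(th);Rm=np.array([[c,-s],[s,c]]); o=wc-Rm@lc
    return o,th,(W-(o+L@Rm.T))*1000
def un(c,x0,y0,s): return [(c[0]+.5)/s-.5+x0,(c[1]+.5)/s-.5+y0]
E
python3 - <<'E'
from m import *
np.set_printoptions(precision=4,suppress=True)
c1=lambda a:un(a,190,130,6); c2=lambda a:un(a,340,150,9); c3=lambda a:un(a,280,250,6); c4=lambda a:un(a,255,150,5)
loc=[(0,178),(0,18),(200,18),(200,178),(0,-18),(0,-148),(200,-148),(200,-18)]
px=[(122,523),(404,463),(323,111),(43,180),(469,440),(689,381),(606,47),(386,97)]
print("instr top",*fit(loc,[onz("top",c1(p),.09) for p in px]))
pxs=[(130,267),(424,205),(332,53),(55,105),(222,460),(533,383),(446,243),(150,312)]
locs=[(0,178-160),(200,18),(200,178),(0,178),(0,-148),(200,-148),(200,-18),(0,-18)]
print("instr side",*fit(locs,[onz("side",c4(p),.09) for p in pxs]))
print("nut",onz("top",c1((409,344)),.005))
print("stand top",*fit([(-45,55),(85,55),(-45,-55)],[onz("top",c2(p),.012) for p in [(127,505),(70,182),(411,462)]]))
print("stand side",*fit([(-45,55),(85,-55),(-45,-55)],[onz("side",c3(p),.012) for p in [(78,370),(434,521),(145,585)]]))
# handle top: center in both
print("handle top",tri(c3((256,116)),c2((398,278))), onz("side",c3((256,116)),.254),onz("top",c2((398,278)),.254))
E
```

```text
instr top [0.5121 0.0535] 0.21118849467129644 [[ 0.3434  1.3979]
 [-4.1021 -0.1102]
 [ 1.3232 -0.9346]
 [-0.2815  1.2319]
 [ 0.2284 -1.5689]
 [ 2.702   1.316 ]
 [-1.0502  0.2005]
 [ 0.8368 -1.5327]]
instr side [0.5111 0.0501] 0.20904459966356287 [[ 0.8792  1.0348]
 [-1.1306 -0.7688]
 [-0.581  -1.6815]
 [ 1.589   1.7277]
 [ 1.3784  1.5398]
 [-1.585   3.1383]
 [-1.7172 -1.3001]
 [ 1.1672 -3.6902]]
nut [0.5818 0.071  0.005 ]
stand top [ 0.5563 -0.317 ] 0.13534047205742974 [[ 0.3014  1.3769]
 [ 0.4329  0.9481]
 [-0.7343 -2.325 ]]
stand side [ 0.5566 -0.3206] 0.13964004355291237 [[ 0.0506 -0.2092]
 [ 0.5377  0.0935]
 [-0.5882  0.1157]]
handle top (array([ 0.5584, -0.3197,  0.2531]), np.float64(0.002526682649923108)) [ 0.5569 -0.3204  0.254 ] [ 0.5595 -0.3197  0.254 ]
```

```bash
python3 - <<'E'
from m import *
np.set_printoptions(precision=4,suppress=True)
crop("side","pics/c5.png",305,258,345,322,9)
c3=lambda a:un(a,280,250,6)
q=[onz("side",c3(p),.254) for p in [(229,101),(270,95),(284,127),(240,136)]]
print(*fit([(-9,9),(9,9),(9,-9),(-9,-9)],q))
for z in (.025,.05,.075): print(z,proj("side",[.5575,-.3200,z]),[proj("side",[.5575+.023*np.cos(t),-.32+.023*np.sin(t),z]) for t in (1.57+.138,-1.57+.138)],'top',proj("top",[.5575,-.32,z]))
s=arm.observe(); r=R.from_rotvec(s["ee_rot"]).as_matrix(); print(r)
E
```

```text
[ 0.5569 -0.3198] 0.12113831984395695 [[ 0.8785 -0.3717]
 [-0.7044 -1.1253]
 [-0.2627  0.9994]
 [ 0.0887  0.4976]]
0.025 [315.041  322.2426] [array([312.495 , 314.9026]), array([317.6644, 329.7639])] top [368.5947 189.9718]
0.05 [315.7589 317.0759] [array([313.1683, 309.6975]), array([318.4289, 324.6391])] top [370.0421 189.1355]
0.075 [316.4973 311.7609] [array([313.8607, 304.3449]), array([319.2156, 319.3655])] top [371.5383 188.271 ]
[[ 0.9712  0.2384 -0.0005]
 [ 0.2384 -0.9712  0.0013]
 [-0.0001 -0.0014 -1.    ]]
```

View pics/c5.png

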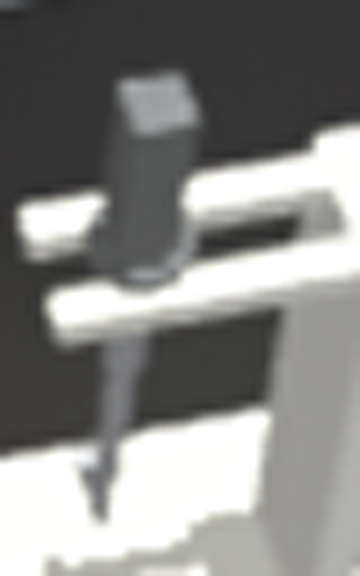

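The white stand is the right one: its prongs carry the grey handle and collar. Top and side views put it at (0.557,-0.320) with yaw 0.135, and the handle top triangulates to z=0.253, where 0.254 was expected. The foot points along the stand's +y. The orange (362,266) and yellow (415,235) stands are decoys. Now I'll approach above the handle.

Emit:
apply_moves(targets=[0,0,0,-0.13,0.069,0,0,0,-0.12,0,0,0.1107,-0.0573,0,0,0,0.1107,-0.0573,0,0,0,0.1107,-0.0573,0,0,0,0.1107,-0.0573,0,0,0,0.1107,-0.0573,0,0,0,0.1107,-0.0573,0,0,0,0.1107,-0.0573,0,0,0,0.1107,-0.0573,0,0,0,0.1107,-0.0573,0,0,0,0.1107,-0.0573,0,0,0,0,0,0,0], grip_force=30)

```text
clock: 1.72
position: [0.5609, -0.3167, 0.3255]
ee_rot: [-3.131, -0.219, -0.0]
force: [-0.7, -0.2, -0.7]
width: 1.001
```

Emit:
apply_moves(targets=[0,-0.0095,0.007,0.0,-0.004,0,0,0,0.07,0,0,0,0,0,0])

```text
clock: 2.1
position: [0.5517, -0.3259, 0.297]
ee_rot: [-3.133, -0.213, 0.006]
force: [-0.1, -0.9, -0.3]
width: 0.997
```

```bash
python3 - <<'E'
from m import *
s=arm.observe(); print(s["position"],s["ee_rot"])
for n,b in (("side",(270,210,390,320)),("top",(320,130,440,230))):
    im=eyes.get_image(n)[:,:,::-1]; crop(n,f"pics/g1{n}.png",*b,5,im=im)
E
```

```text
[ 0.55172407 -0.32594552  0.29698915] [-3.13314259 -0.21349881  0.00627744]
```

View pics/g1side.png

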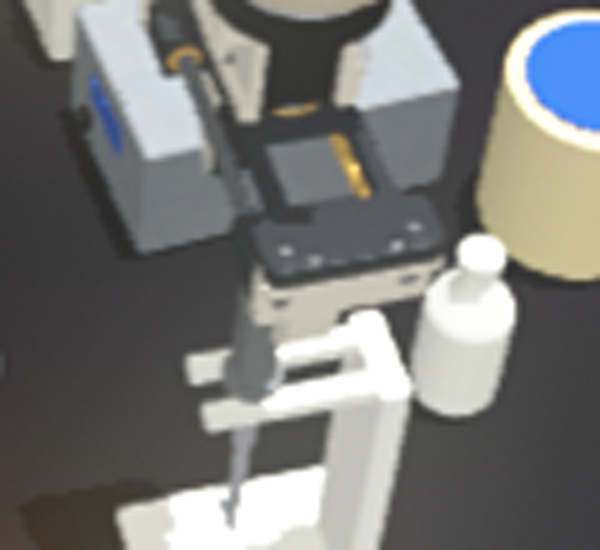

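Emit:
apply_moves(targets=[0,0,0,0,0,0,0,0,0,0,0,0,0,0,0])

```text
clock: 2.58
position: [0.5544, -0.3247, 0.2991]
ee_rot: [3.134, 0.218, 0.001]
force: [-0.4, -0.2, -0.1]
width: 1.0
```

```bash
python3 - <<'E'
from m import *
s=arm.observe(); print(s["position"],s["ee_rot"])
r=R.from_rotvec(s["ee_rot"]).as_matrix()
for y in (-.046,.046): 
  q=proj("side",s["position"]+r@[0,y,0]); print((q-[270,210])*5)
im=eyes.get_image("side")[:,:,::-1]; crop("side",f"pics/g2side.png",270,210,390,320,5,im=im)
E
```

```text
[ 0.5544226  -0.324708    0.29913331] [3.13366391e+00 2.17638790e-01 7.22503400e-04]
[235.09808988 163.86557535]
[298.90921294 321.07718262]
```

View pics/g2side.png

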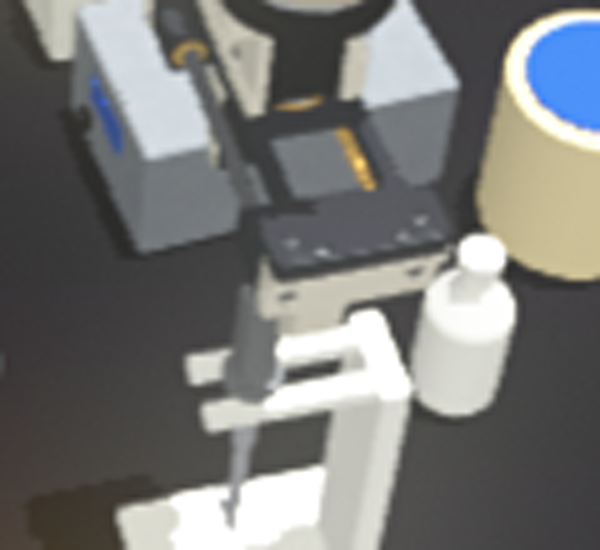

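Emit:
apply_moves(targets=[0,0.009,-0.01,0.03,0,0,0,0,0.065,0,0,0,0,0.065,0,0,0,0,0.057,0,0,0,0,0,0,0,0,0,0,0])

```text
clock: 3.38
position: [0.5578, -0.3201, 0.2125]
ee_rot: [3.134, 0.218, 0.001]
force: [-0.2, 0.4, 0.7]
width: 1.0
```

Now I'm at the handle; closing.

Emit:
apply_moves(targets=[1,0,0,0,0,1,0,0,0,0,1,0,0,0,0,1,0,0,0,0,1,0,0,0,0,1,0,0,0,0], grip_force=40)

```text
clock: 4.12
position: [0.5573, -0.3202, 0.2119]
ee_rot: [3.134, 0.218, -0.0]
force: [0.5, 0.2, 0.3]
width: 0.4
```

Emit:
apply_moves(targets=[1,0,0,0,0,1,0,0,0,0,1,0,0,0,0,1,0,0,0,0])

```text
clock: 4.62
position: [0.5573, -0.3201, 0.2119]
ee_rot: [-3.134, -0.218, 0.0]
force: [0.7, 0.1, -0.9]
width: 0.193
```

Emit:
apply_moves(targets=[1,0,0,0,0,1,0,0,-0.02,0,1,0,0,-0.015,0,1,0,0,0,0,1,0,0,0,0])

```text
clock: 5.25
position: [0.5573, -0.3202, 0.2259]
ee_rot: [3.134, 0.217, 0.0]
force: [0.1, 0.2, -0.9]
width: 0.193
```

```bash
python3 - <<'E'
from m import *
s=arm.observe(); print(s["position"],s["width"],s["force"],s["ft_torque"])
im=eyes.get_image("side")[:,:,::-1]; crop("side",f"pics/g3side.png",270,210,390,320,5,im=im)
E
```

```text
[ 0.5572775  -0.32022324  0.22594452] 0.19323106388192418 [ 0.08074835  0.19793243 -0.91705967] [-0.02690324 -0.06154286  0.03893262]
```

View pics/g3side.png

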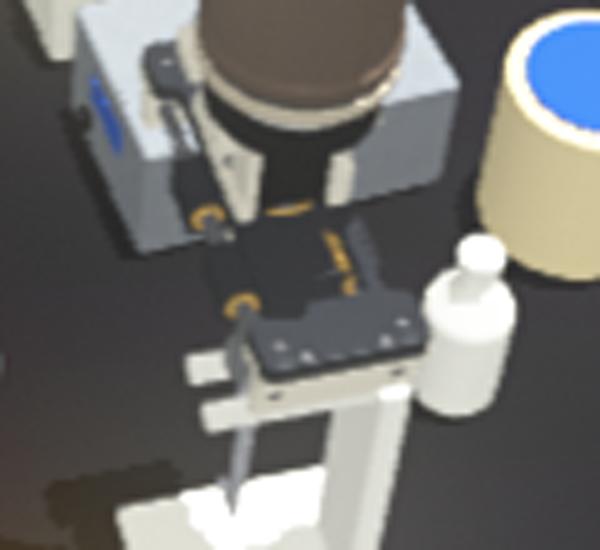

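Emit:
apply_moves(targets=[1,-0.03,0,0,0,1,-0.06,0,0,0,1,-0.08,0,0,0,1,-0.08,0,0,0,1,-0.06,0,0,0,1,0,0,0,0,1,0,0,0,0,1,0,0,0,0])

```text
clock: 6.3
position: [0.4352, -0.337, 0.2259]
ee_rot: [-3.134, -0.219, -0.001]
force: [0.2, -0.1, -1.5]
width: 0.193
```

```bash
python3 - <<'E'
from m import *
s=arm.observe(); print(s["position"],s["ee_rot"],s["force"])
im=eyes.get_image("side")[:,:,::-1]; crop("side",f"pics/g4side.png",240,220,340,340,5,im=im)
E
```

```text
[ 0.43518596 -0.33696407  0.22585885] [-3.13380738e+00 -2.19025141e-01 -5.11831556e-04] [ 0.21083369 -0.12670518 -1.48117341]
```

View pics/g4side.png

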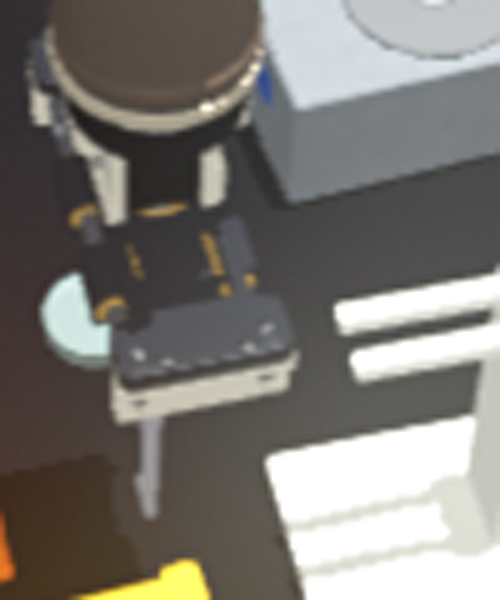

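```bash
python3 - <<'E'
from m import *
for z in (.05,.06,.065,.07,.08): print(z,(proj("side",[.4352,-.337,z])-[240,220])*5)
s=.1397
d=np.array([.4549-.4352,.0287+.337]); print(d@[np.cos(s),np.sin(s)]/.4,d@[np.sin(s),-np.cos(s)]/.4)
E
```

```text
0.05 [148.01760114 533.91186898]
0.06 [148.17191813 523.45719915]
0.065 [148.24974922 518.18429804]
0.07 [148.32803391 512.88066538]
0.08 [148.48598011 502.18012444]
0.17607589270262197 -0.8984853393400334
```

Emit:
apply_moves(targets=[1,0.01,-0.05,0,0,1,0.02,-0.1,0,0,1,0.02,-0.1,0,0,1,0.02,-0.1,0,0,1,0.02,-0.1,0,0,1,0.02,-0.1,0,0,1,0.02,-0.1,0,0,1,0.02,-0.1,0,0,1,0.02,-0.1,0,0,1,0.006,-0.05,0,0,1,0,0,0,-0.045,1,0,0,0,0,1,0,0,0,0,1,0,0,0,0])

```text
clock: 8.1
position: [0.4544, 0.0289, 0.2259]
ee_rot: [3.125, 0.326, 0.0]
force: [-0.1, 0.6, -0.2]
width: 0.196
```

Emit:
apply_moves(targets=[1,0,0,0.04,0,1,0,0,0.05,0,1,0,0,0.03,0,1,0,0,0,0,1,0,0,0,0])

```text
clock: 8.72
position: [0.4549, 0.0291, 0.1785]
ee_rot: [-3.124, -0.328, -0.001]
force: [0.3, -0.5, -1.1]
width: 0.195
```

```bash
python3 - <<'E'
from m import *
s=arm.observe(); print(s["position"],s["ee_rot"],s["force"])
im=eyes.get_image("side")[:,:,::-1]; crop("side",f"pics/g5side.png",240,170,340,270,6,im=im)
im=eyes.get_image("top")[:,:,::-1]; crop("side",f"pics/g5top.png",200,130,320,230,6,im=im)
E
```

```text
[0.45490844 0.02905112 0.17845133] [-3.12439001e+00 -3.27850883e-01 -1.17487062e-03] [ 0.32220136 -0.53100183 -1.14213725]
```

View pics/g5side.png

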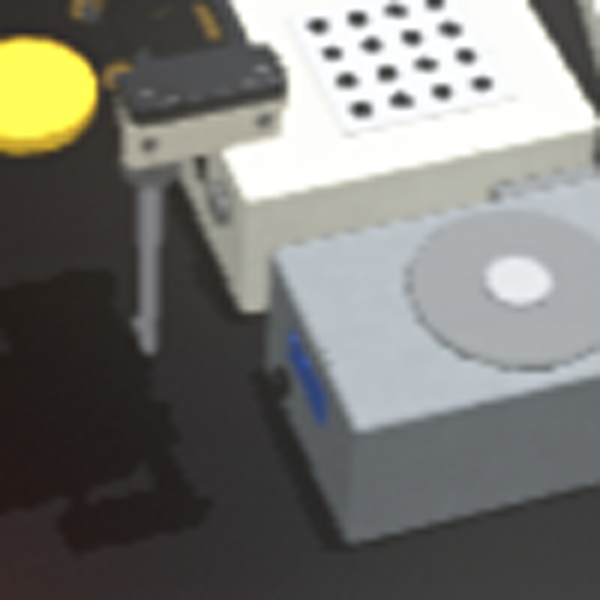

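View pics/g5top.png

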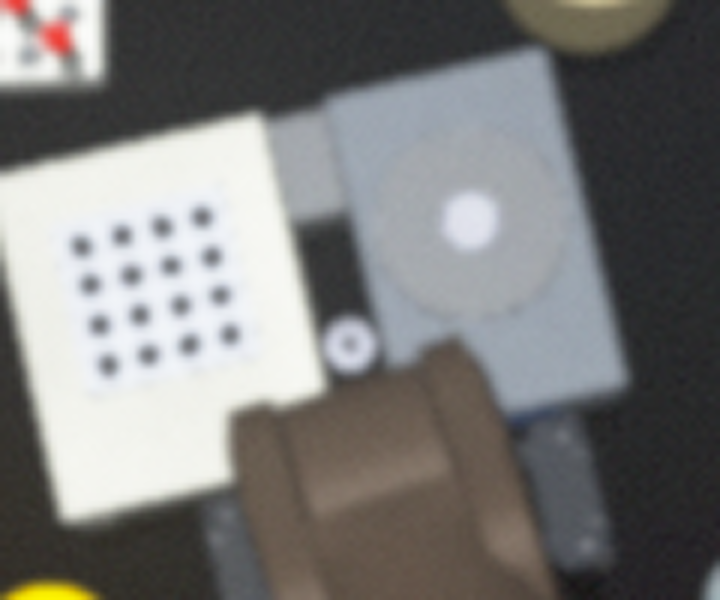

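Emit:
apply_moves(targets=[1,0,-0.003,0.0125,0,1,0,0,0.0125,0,1,0,0,0,0,1,0,0,0,0])

```text
clock: 9.32
position: [0.4542, 0.0301, 0.1679]
ee_rot: [3.124, 0.328, -0.0]
force: [-0.4, -0.6, -1.4]
width: 0.191
```

```bash
python3 - <<'E'
from m import *
s=arm.observe(); print(s["position"],s["ee_rot"],s["force"])
im=eyes.get_image("side")[:,:,::-1]; crop("side",f"pics/g6side.png",240,170,340,270,6,im=im)
for z in (0,.005,.01,.015,.02): print(z,(proj("side",[*s["position"][:2],z])-[240,170])*6)
E
```

```text
[0.45424834 0.03014094 0.16788941] [ 3.12438745e+00  3.28257481e-01 -1.68808236e-04] [-0.35947163 -0.58318289 -1.36344843]
0 [146.09206138 376.84940573]
0.005 [146.09306082 370.49558743]
0.01 [146.09406493 364.11211296]
0.015 [146.09507374 357.6987742 ]
0.02 [146.09608727 351.25536108]
```

View pics/g6side.png

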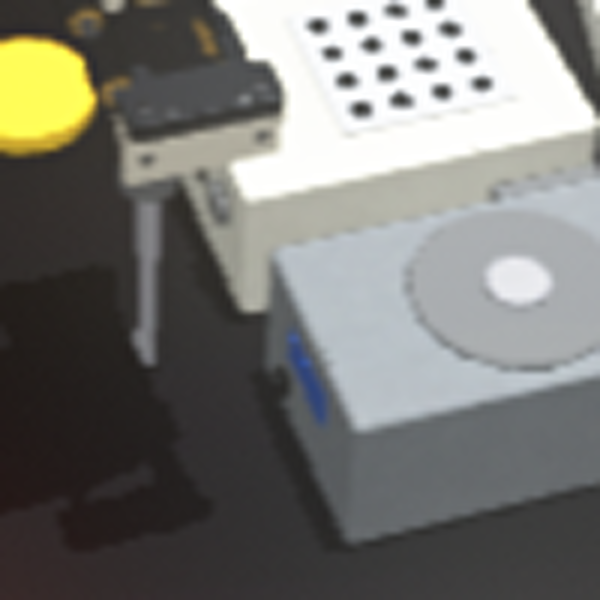

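Rod bottom at crop (150,363), so about 10 mm above the bench. Now I'll feel downward.

Emit:
apply_moves(targets=[1,0,0,0.005,0,1,0,0,0.005,0,1,0,0,0.0025,0,1,0,0,0,0,1,0,0,0,0])

```text
clock: 10.0
position: [0.4543, 0.0301, 0.1629]
ee_rot: [3.124, 0.328, -0.0]
force: [-0.3, -0.3, -1.7]
width: 0.197
```

Emit:
apply_moves(targets=[1,0,0,0.0025,0,1,0,0,0.0025,0,1,0,0,0,0])

```text
clock: 10.38
position: [0.4542, 0.0301, 0.1608]
ee_rot: [3.124, 0.328, -0.0]
force: [0.0, 0.1, -1.5]
width: 0.189
```

Emit:
apply_moves(targets=[1,0,0,0.0025,0,1,0,0,0.0025,0,1,0,0,0,0])

```text
clock: 10.75
position: [0.4542, 0.0301, 0.1588]
ee_rot: [3.124, 0.328, -0.0]
force: [0.2, -0.1, -1.8]
width: 0.199
```

Emit:
apply_moves(targets=[1,0,0,0.0025,0,1,0,0,0,0,1,0,0,0,0])

```text
clock: 11.12
position: [0.4543, 0.0301, 0.1579]
ee_rot: [3.124, 0.328, 0.0]
force: [0.1, 0.3, -2.5]
width: 0.195
```

Emit:
apply_moves(targets=[1,0,0,0.0025,0,1,0,0,0,0,1,0,0,0,0])

```text
clock: 11.5
position: [0.4542, 0.0301, 0.1569]
ee_rot: [3.124, 0.328, -0.0]
force: [0.3, 0.2, -1.5]
width: 0.196
```

Emit:
apply_moves(targets=[1,0,0,0.0025,0,1,0,0,0,0,1,0,0,0,0])

```text
clock: 11.88
position: [0.4542, 0.0301, 0.1559]
ee_rot: [3.124, 0.328, -0.0]
force: [0.3, -0.4, -0.6]
width: 0.193
```

Emit:
apply_moves(targets=[1,0,0,0.0025,0,1,0,0,0,0,1,0,0,0,0])

```text
clock: 12.25
position: [0.4543, 0.0301, 0.155]
ee_rot: [3.124, 0.328, 0.0]
force: [-0.3, -0.4, 0.2]
width: 0.19
```

Emit:
apply_moves(targets=[1,0,0,0.0025,0,1,0,0,0,0,1,0,0,0,0])

```text
clock: 12.62
position: [0.4544, 0.0301, 0.154]
ee_rot: [3.124, 0.328, 0.0]
force: [-0.3, -0.2, 2.4]
width: 0.195
```

Contact with the bench at TCP z≈0.156 (slope about 2 N/mm, matches the spring). I'll raise 12 mm and enter the gap in two parts.

Emit:
apply_moves(targets=[1,0,0,-0.02,0,1,0,0,-0.015,0,1,0.05,0,0,0,1,0.05,0,0,0,1,0.05,0,0,0,1,0.04,0,0,0,1,0,0,0,0,1,0,0,0,0])

```text
clock: 13.62
position: [0.5278, 0.0457, 0.1678]
ee_rot: [3.124, 0.328, -0.002]
force: [-0.1, -0.1, -0.5]
width: 0.195
```

```bash
python3 - <<'E'
from m import *
s=arm.observe(); print(s["position"],s["ee_rot"],s["force"])
im=eyes.get_image("side")[:,:,::-1]; crop("side",f"pics/g7side.png",240,160,340,260,6,im=im)
E
```

```text
[0.52781069 0.04572657 0.16776041] [ 3.12423227e+00  3.28135687e-01 -1.53765136e-03] [-0.13930156 -0.14791863 -0.5447299 ]
```

View pics/g7side.png

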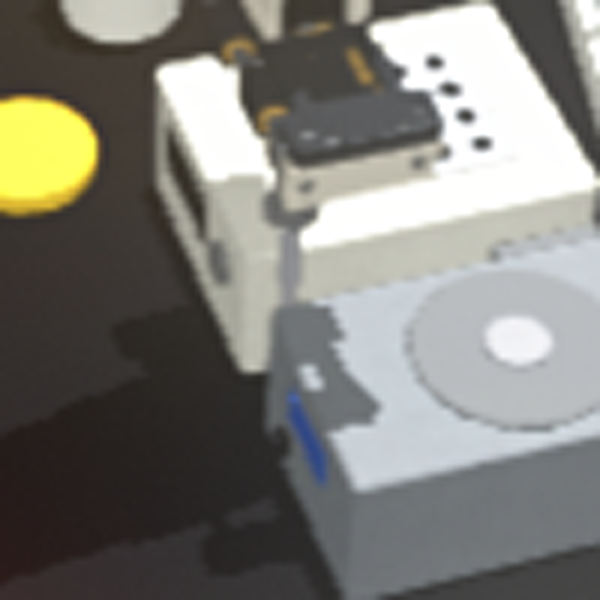

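Emit:
apply_moves(targets=[1,0.04,0,0,0,1,0.05,0,0,0,1,0.05,0,0,0,1,0.05,0,0,0,1,0.043,0,0,0,1,0,0,0,0,1,0,0,0,0])

```text
clock: 14.55
position: [0.6193, 0.0652, 0.1677]
ee_rot: [3.124, 0.328, -0.001]
force: [-0.2, -0.2, -1.0]
width: 0.198
```

```bash
python3 - <<'E'
from m import *
s=arm.observe(); p=s["position"]; print(p,s["ee_rot"],s["force"])
c,q=np.cos(.21),np.sin(.21); d=p[:2]-[.5115,.0525]; print(d@[c,q],d@[-q,c])
im=eyes.get_image("side")[:,:,::-1]; crop("side",f"pics/g8side.png",240,140,340,240,6,im=im)
im=eyes.get_image("top")[:,:,::-1]; crop("side",f"pics/g8top.png",200,110,320,230,5,im=im)
E
```

```text
[0.61934852 0.06523253 0.16769697] [ 3.12427213e+00  3.28289448e-01 -1.09984548e-03] [-0.24578226 -0.19686564 -0.96793135]
0.10813340876226879 -0.010029283975970898
```

View pics/g8side.png

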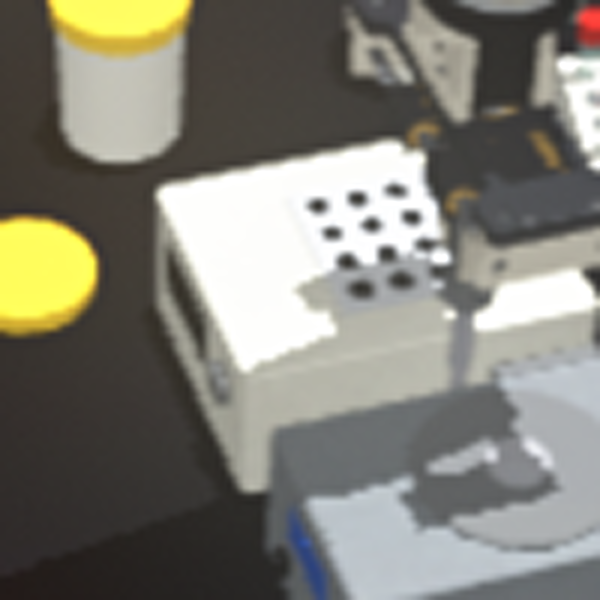

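View pics/g8top.png

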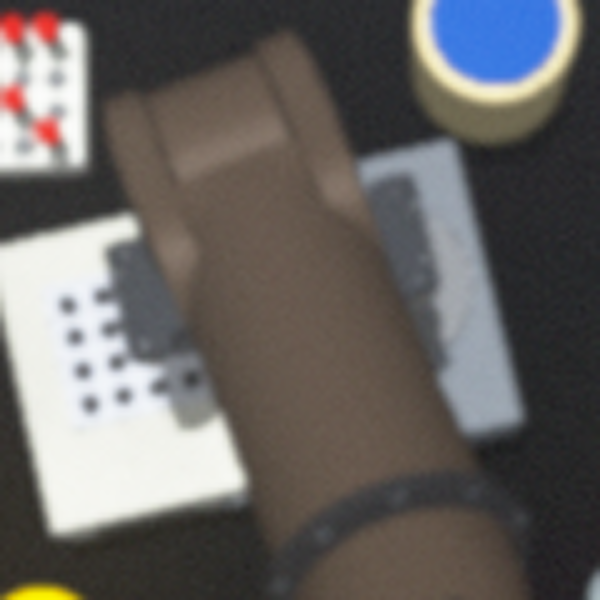

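Emit:
apply_moves(targets=[1,0,0,0.01,0,1,0,0,0.01,0,1,0,0,0.005,0,1,0,0,0,0,1,0,0,0,0])

```text
clock: 15.28
position: [0.6198, 0.0653, 0.158]
ee_rot: [-3.124, -0.328, -0.0]
force: [-0.4, 0.4, -0.6]
width: 0.193
```

Emit:
apply_moves(targets=[1,0,0,0.0025,0,1,0,0,0.0025,0,1,0,0,0,0,1,0,0,0,0])

```text
clock: 15.78
position: [0.6198, 0.0653, 0.1559]
ee_rot: [3.124, 0.328, 0.0]
force: [0.4, -0.2, -2.4]
width: 0.194
```

Emit:
apply_moves(targets=[1,0,0,0.0025,0,1,0,0,0,0,1,0,0,0,0])

```text
clock: 16.15
position: [0.6198, 0.0653, 0.155]
ee_rot: [3.124, 0.328, 0.0]
force: [0.5, 0.2, 0.3]
width: 0.193
```

Emit:
apply_moves(targets=[1,0,0,0,0])

```text
clock: 16.27
position: [0.6198, 0.0653, 0.155]
ee_rot: [3.124, 0.328, 0.0]
force: [0.2, 0.1, 0.9]
width: 0.194
```

Emit:
apply_moves(targets=[1,-0.008,0,0,0,1,-0.012,0,0,0,1,-0.015,0,0,0,1,-0.015,0,0,0,1,-0.015,0,0,0,1,-0.015,0,0,0,1,0,0,0,0])

```text
clock: 17.15
position: [0.5878, 0.0584, 0.1549]
ee_rot: [3.124, 0.328, -0.001]
force: [-0.3, 0.7, 0.7]
width: 0.196
```

Emit:
apply_moves(targets=[1,-0.01,0,0,0,1,-0.015,0,0,0,1,-0.015,0,0,0,1,-0.015,0,0,0,1,-0.015,0,0,0,1,-0.01,0,0,0,1,0,0,0,0])

```text
clock: 18.02
position: [0.5566, 0.0518, 0.1549]
ee_rot: [3.124, 0.328, -0.001]
force: [-0.1, 0.2, 0.5]
width: 0.196
```

```bash
cat > st.py <<'E'
from m import *
s=arm.observe(); p=s["position"]; print(p,s["ee_rot"],s["force"],s["clock"])
c,q=np.cos(.21),np.sin(.21); d=p[:2]-[.5115,.0525]; print(d@[c,q],d@[-q,c])
E
python3 - <<'E'
from st import *
im=eyes.get_image("side")[:,:,::-1]; crop("side",f"pics/g9side.png",240,160,340,260,6,im=im)
im=eyes.get_image("top")[:,:,::-1]; crop("side",f"pics/g9top.png",200,110,320,230,5,im=im)
E
```

```text
[0.55661791 0.05181364 0.15487556] [ 3.12420122e+00  3.28095426e-01 -1.05891179e-03] [-0.11731613  0.1904827   0.54657979] 18.025
0.0439836286491153 -0.010076557539957339
```

View pics/g9top.png

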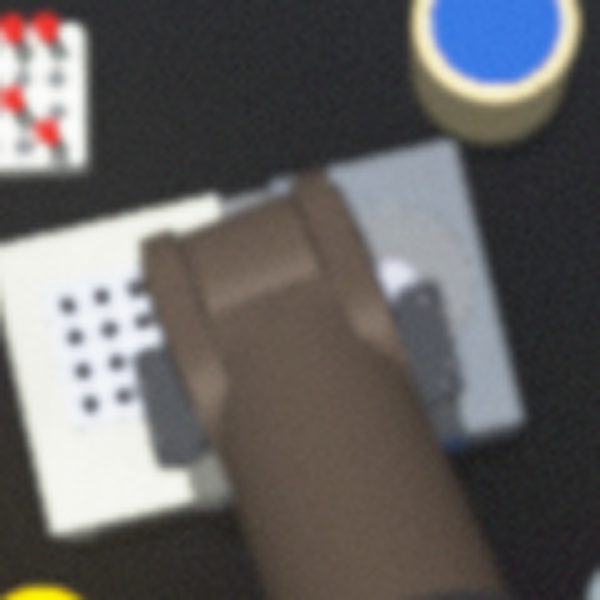

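Emit:
apply_moves(targets=[1,-0.01,0,0,0,1,-0.015,0,0,0,1,-0.015,0,0,0,1,-0.015,0,0,0,1,-0.015,0,0,0,1,-0.01,0,0,0,1,0,0,0,0])

```text
clock: 19.0
position: [0.5253, 0.0452, 0.1549]
ee_rot: [3.124, 0.328, -0.001]
force: [0.6, 0.2, 0.6]
width: 0.196
```

Emit:
apply_moves(targets=[1,-0.01,0,0,0,1,-0.015,0,0,0,1,-0.015,0,0,0,1,-0.015,0,0,0,1,-0.015,0,0,0,1,-0.01,0,0,0,1,0,0,0,0])

```text
clock: 19.88
position: [0.494, 0.0386, 0.1549]
ee_rot: [3.124, 0.328, -0.001]
force: [0.8, -0.2, 1.6]
width: 0.194
```

```bash
python3 - <<'E'
from st import *
im=eyes.get_image("side")[:,:,::-1]; crop("side",f"pics/g10side.png",230,160,330,260,6,im=im)
E
```

```text
[0.49402931 0.03855882 0.15487973] [ 3.12424149e+00  3.28118726e-01 -9.72544739e-04] [ 0.81885776 -0.18322199  1.61575842] 19.875
-0.01999305671623779 -0.009992969436548147
```

View pics/g10side.png

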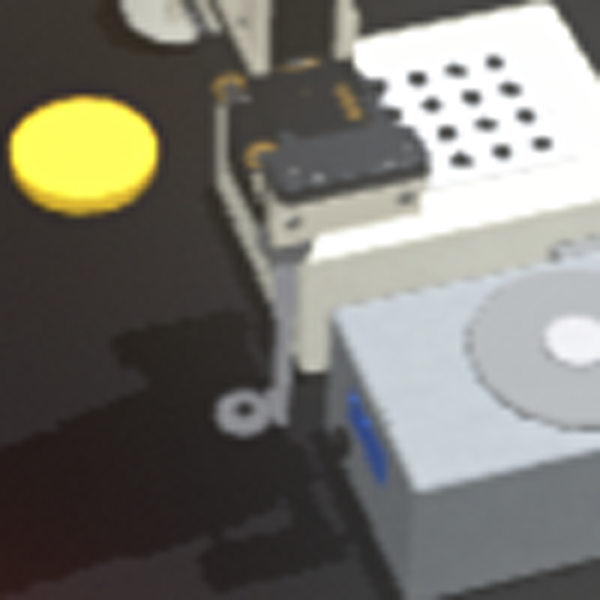

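```bash
python3 - <<'E'
from m import *
w=onz("side",un((241,411),230,160,6),.005); print(w)
c,q=np.cos(.21),np.sin(.21)
for o in ([.5121,.0535],[.5111,.0501]): d=w[:2]-o; print(d@[c,q],d@[-q,c])
E
```

```text
[0.4727618  0.04424502 0.005     ]
-0.04040326302944454 -0.0008512153981107825
-0.03871646845524365 0.002265629812105222
```

Nut at crop (241,411), about 39 mm out from the mouth. I'll back off 4 mm, lift, and step out to the front.

Emit:
apply_moves(targets=[1,0.01,0,0,0,1,0,0,-0.03,0,1,0,0,-0.07,0,1,0,0,-0.08,0,1,-0.05,0,0,0,1,-0.063,0,0,0,1,0,0,0,0.045,1,0,0,0,0,1,0,0,0,0])

```text
clock: 21.05
position: [0.4546, 0.0303, 0.2272]
ee_rot: [-3.134, -0.22, -0.001]
force: [0.4, -0.3, -1.6]
width: 0.196
```

```bash
python3 - <<'E'
from st import *
im=eyes.get_image("side")[:,:,::-1]; crop("side",f"pics/g11side.png",230,160,330,260,6,im=im)
rv=s["ee_rot"]; t=R.from_rotvec(rv).as_matrix(); a=np.arctan2(t[1,0],t[0,0]); print(a)
d=np.array([.4352,-.337])-p[:2]; print(d@[np.cos(a),np.sin(a)]/.4,d@[np.sin(a),-np.cos(a)]/.4)
E
```

```text
[0.45461327 0.03028148 0.22723414] [-3.13375858e+00 -2.20029553e-01 -7.32409852e-04] [ 0.41469696 -0.27028431 -1.64400706] 21.05
-0.060268652715631 -0.009871799373084099
0.14019523967730968
-0.17636351675531756 0.9024130999494969
```

View pics/g11side.png

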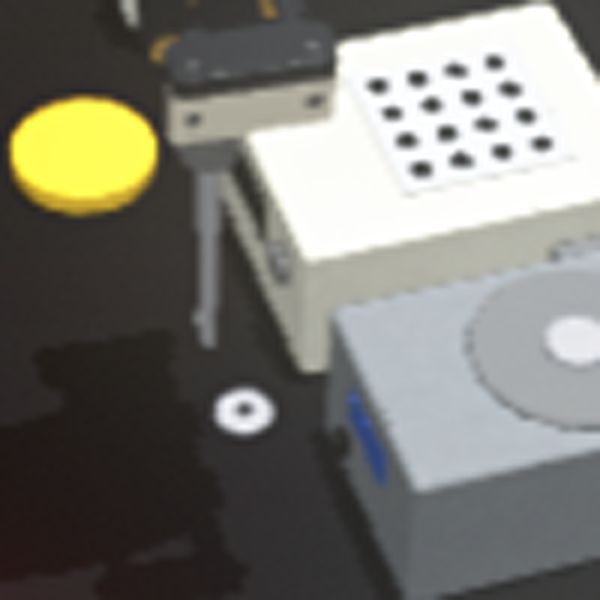

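Nut undisturbed at (244,411). Carrying the hook back to in front of the stand.

Emit:
apply_moves(targets=[1,-0.01,0.05,0,0,1,-0.02,0.1,0,0,1,-0.02,0.1,0,0,1,-0.02,0.1,0,0,1,-0.02,0.1,0,0,1,-0.02,0.1,0,0,1,-0.02,0.1,0,0,1,-0.02,0.1,0,0,1,-0.02,0.1,0,0,1,-0.006,0.052,0,0,1,0,0,0,0,1,0,0,0,0,1,0,0,0,0])

```text
clock: 22.72
position: [0.4349, -0.3353, 0.227]
ee_rot: [-3.133, -0.221, -0.0]
force: [0.2, 0.3, -2.3]
width: 0.19
```

```bash
python3 - <<'E'
from st import *
rv=s["ee_rot"]; t=R.from_rotvec(rv).as_matrix(); a=np.arctan2(t[1,0],t[0,0]); print(a)
d=np.array([.5573,-.3202])-p[:2]; print(d@[np.cos(a),np.sin(a)]/.4,d@[np.sin(a),-np.cos(a)]/.4)
im=eyes.get_image("side")[:,:,::-1]; crop("side",f"pics/g12side.png",240,220,340,340,5,im=im)
E
```

```text
[ 0.43489416 -0.33533024  0.22700302] [-3.13321567e+00 -2.21169357e-01 -2.53785588e-04] [ 0.15764121  0.3426106  -2.281717  ] 22.725
-0.15576993369936423 -0.36334071557650893
0.1409433890669268
0.3082937700304386 0.005537567119464793
```

View pics/g12side.png

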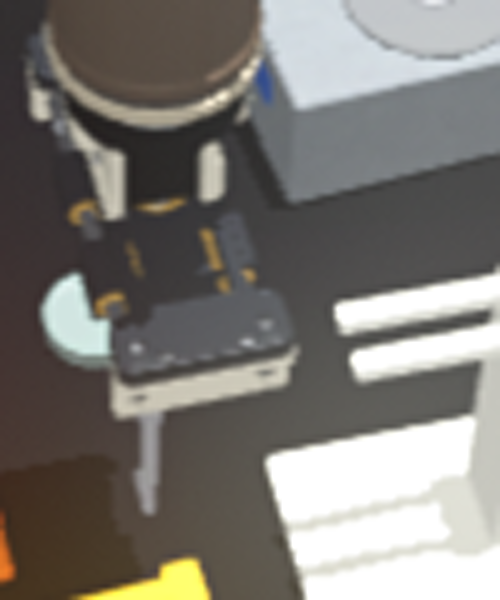

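Emit:
apply_moves(targets=[1,0,0.0055,0,0,1,0.04,0,0,0,1,0.06,0,0,0,1,0.07,0,0,0,1,0.06,0,0,0,1,0.05,0,0,0,1,0.028,0,0,0,1,0,0,0,0,1,0,0,0,0,1,0,0,0,0])

```text
clock: 24.02
position: [0.556, -0.3226, 0.2271]
ee_rot: [3.134, 0.216, -0.0]
force: [-0.5, 0.8, -1.0]
width: 0.195
```

```bash
python3 - <<'E'
from st import *
rv=s["ee_rot"]; t=R.from_rotvec(rv).as_matrix(); a=np.arctan2(t[1,0],t[0,0]); print(a,t[2])
d=np.array([.5573,-.3202])-p[:2]; print(d@[np.cos(a),np.sin(a)]/.4,d@[np.sin(a),-np.cos(a)]/.4)
E
```

```text
[ 0.55599733 -0.32255937  0.2271173 ] [ 3.13382131e+00  2.16026838e-01 -3.09920832e-04] [-0.54907197  0.84549843 -0.99452237] 24.025
-0.03466507006481445 -0.37609557097068047
0.1376502066694666 [-2.19849289e-04  3.19991485e-04 -9.99999925e-01]
0.00403521722898004 -0.005395772506662944
```

Emit:
apply_moves(targets=[1,0.004,-0.0055,0,0,1,0,0,0,0,1,0,0,0.015,0,1,0,0,0.014,0,1,0,0,0,0,1,0,0,0,0])

```text
clock: 24.78
position: [0.558, -0.3198, 0.2153]
ee_rot: [3.134, 0.217, -0.0]
force: [-0.0, -0.0, -0.2]
width: 0.192
```

Emit:
apply_moves(targets=[1,0,0,0.005,0,1,0,0,0,0,1,0,0,0,0])

```text
clock: 25.15
position: [0.558, -0.3197, 0.2134]
ee_rot: [3.134, 0.218, 0.0]
force: [1.0, -0.0, -1.2]
width: 0.193
```

Emit:
apply_moves(targets=[1,0,0,0.003,0,1,0,0,0,0,1,0,0,0,0])

```text
clock: 25.52
position: [0.558, -0.3197, 0.2122]
ee_rot: [3.134, 0.218, 0.0]
force: [0.7, 0.5, -1.1]
width: 0.195
```

Emit:
apply_moves(targets=[1,0,0,0.0015,0,1,0,0,0,0,1,0,0,0,0])

```text
clock: 25.9
position: [0.5581, -0.3197, 0.2119]
ee_rot: [3.134, 0.218, 0.001]
force: [-1.5, 0.6, 2.8]
width: 0.194
```

Seated: there's an upward reaction at z=0.2119, the grasp height. I'll open slowly, then check.

Emit:
apply_moves(targets=[0.7,0,0,0,0,0.6,0,0,0,0,0.5,0,0,0,0,0.3,0,0,0,0,0,0,0,0,0,0,0,0,0,0,0,0,0,0,0,0,0,0,0,0,0,0,0,0,0,0,0,0,0,0])

```text
clock: 27.15
position: [0.558, -0.3197, 0.2116]
ee_rot: [3.134, 0.218, 0.0]
force: [-0.2, -0.0, 0.7]
width: 0.997
```

Emit:
apply_moves(targets=[0,0,0,-0.02,0,0,0,0,-0.06,0,0,0,0,-0.1,0,0,0,0,-0.12,0,0,-0.1,0.05,0,0,0,-0.12,0.06,0,0,0,-0.12,0.06,0,0,0,-0.12,0.06,0,0,0,0,0,0,0,0,0,0,0,0])

```text
clock: 28.4
position: [0.389, -0.4359, 0.3321]
ee_rot: [3.134, 0.218, 0.002]
force: [1.4, 1.3, -0.7]
width: 0.997
```

```bash
python3 - <<'E'
from st import *
im=eyes.get_image("side")[:,:,::-1]; cv2.imwrite("pics/f_side.png",im); crop("side",f"pics/f1.png",230,160,390,350,4,im=im)
im=eyes.get_image("top")[:,:,::-1]; cv2.imwrite("pics/f_top.png",im); crop("side",f"pics/f2.png",200,120,410,260,3.5,im=im)
E
```

```text
[ 0.38897781 -0.43587868  0.33207398] [3.13393838e+00 2.17622372e-01 1.61033657e-03] [ 1.41071688  1.26471973 -0.74729038] 28.4
-0.221637861317954 -0.4521084843606298
```

View pics/f1.png

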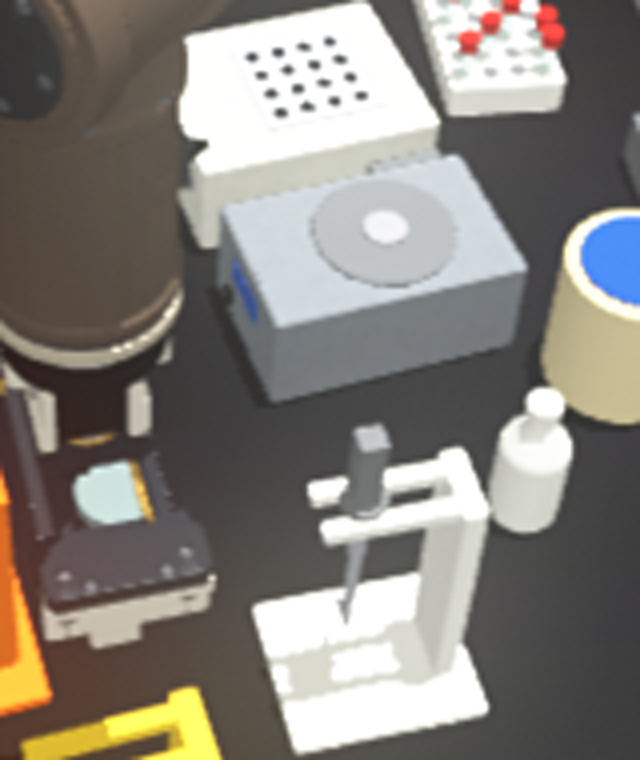

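View pics/f2.png

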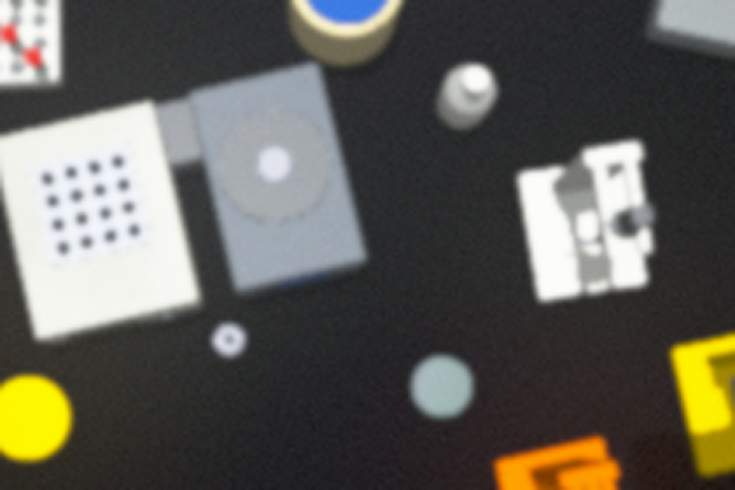

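```bash
python3 - <<'E'
from st import *
w=onz("top",un((229,340),200,120,3.5),.005); d=w[:2]-[.5121,.0535]; print("nut",w,d@[c,q],d@[-q,c])
print("handle",onz("side",un((372,439),230,160,4),.254))
E
```

```text
[ 0.38988842 -0.43514288  0.3317257 ] [-3.13350480e+00 -2.21232043e-01 -1.25706227e-03] [ 0.32547189 -0.26622692 -0.51875855] 28.5
-0.2205938724266008 -0.4515786730323621
nut [0.47448125 0.04755617 0.005     ] -0.038031346066031584 0.0020287536548440704
handle [ 0.55753025 -0.32183504  0.254     ]
```

Emit:
apply_moves(targets=[0,0,0,0,0,0,0,0,0,0])

```text
clock: 28.75
position: [0.3891, -0.4357, 0.3314]
ee_rot: [-3.134, -0.22, 0.0]
force: [-0.2, -0.7, -0.0]
width: 1.001
```

```bash
python3 -c "
from cell import arm; print(arm.observe()['force']); print(arm.sign_off())"
```

```text
[-0.24591268 -0.73973772 -0.03220658]
the job is handed in; nothing more can be done
None
```

The nut is out on the open bench in front of the gap, the hook is hung back in its stand, and I handed the job in just after 28.75 s.

- **How it went:** I took the hook off the white stand and felt for the bench in front of the gap, finding contact at TCP z ≈ 0.156 m. I carried the foot over the nut, lowered it behind, and drew the nut out with about 2 N of downward press. Forces read at the end of each move stayed at about 4 N or less on the bench. I did not log force within the moves.
- **Nut:** the last top view puts its centre about 38 mm out from the mouth, so its rim is roughly 23 mm clear. The side view taken before I lifted the hook away gave 39–40 mm, which agrees.
- **Hook:** it hangs upright on both prongs, with the handle top measured at (0.5575, -0.322), about 2 mm from where it started. The gripper is open and well clear.
- **Bystanders:** the ones visible in the final pictures looked undisturbed, but I did not measure them.
- **Disagreements:** the two cameras differed by about 3 mm on the sideways position of the gap. I used a value between them and felt no wall contact. Single force readings were noisy by about 1 N.

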